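# Close and latch the cork case

### The job

Close the cork case: pull its wooden lid out from under the low riser shelf by the forked steel catch, let go of it clear of the shelf, then take it by its handle and lower it onto the case, catch end towards the latch, so that its four side lugs come down just behind the lips of the side brackets. Hook the crossbar of the T-shaped latch strap behind the fork and press the latch lever flat down, so that it draws the lid fully forward under the lips. Let go at the end, with the strap still hooked, and leave the other things on the table where they are.

Things in the scene. Friction and masses are not known exactly. Their poses are not given: they have to be found in the camera images.
- case: Wooden cork case with steel fittings, fixed: 316 mm long (own x), 104 mm wide, 136 over the side brackets. Origin: centre of its underside; x points from the latch end (front) to the rear, z up. Front: a closed deck, top z 57 mm, x -157 to -36, which carries the latch. Behind it the case is open, corks inside; the rim that bears the lid is at z 45, ending at a lip 11 mm high at x 147.
- lid_seat (a point): On the case's rim (z 45 mm): where the lid's origin goes when it is lowered on, same yaw as the case, lugs just behind the bracket lips. Free play about 5 mm either way in x (front: lips, rear: rear lip) and 3.5 mm either way in y. Axes as the case.
- lid_home (a point): On the case's rim: where the lid's origin is when the latch has drawn it fully home, 16.5 mm in front of lid_seat, its lugs under the lips and its front edge at the deck (about 1 mm of play).
- bracket_lip (a point): Top of the overhanging lip of the front left side bracket. Four steel brackets stand beside the rim (case x 6 and 86 mm, both sides): inner faces at y +-63.5 mm, tops at z 59.5; each has at its front end a lip 10 mm long in x, |y| 55.5 to 65.5, z 54.5 to 59.5, and is open from above for 25 mm behind the lip.
- lever_pivot (a point): Hinge axis of the latch lever (along the case's y), 76 mm above the table, at case x = -72 mm. The axes are the case's.
- lid: Loose wooden lid with a forked catch on top at its front end and a handle in the middle, 160 x 100 x 12 mm, about 0.3 kg, starting flat on the table half under the riser. Origin: centre of its underside; its x points from the catch end to the rear, z up. Two steel lugs on each long side, 10 mm long, at x = -40 and +40 mm, z 2 to 7 mm, reach to y = +-60 mm.
- catch (a point): Centre of the lid's forked catch: two upright steel prongs, 7 mm thick in x, with an 18 mm gap, together 38 mm wide in y (pinch across y), 22 mm above the lid's top, leaning 0.2 rad to the rear. 67.5 mm in front of the lid's centre, 22 mm above its underside. The strap goes between the prongs, its crossbar behind them (lid x about -60 mm, 12 mm above the lid's top).
- handle (a point): The lid's wooden handle, an upright block 45 mm long in the lid's x, 14 mm thick in y (pinch it across y), 24 mm high on the lid's top. The point is on its centre line, 14 mm behind the lid's centre and 26 mm above the lid's underside.
- lever (a joint): Latch lever hinge, rad: 0 = flat, pointing along the case's -x; grows as the tip rises; 1.57 upright, at the start about 1.7 (leaning slightly over the lid). Friction (0.15 N m) holds it where it is left. It is pushed over from the lid side and then down.
- lever_tip (a point): Rolled tip of the lever, 77 mm from the pivot, on its centre line; the lever is 34 mm wide. The flat plate that one pushes lies from 41 to 77 mm from the pivot; its upper face is 4 mm above the line from pivot to tip (on the side that faces the lid when the lever is upright).
- strap (a joint): Hinge of the T strap on the lever, rad. The strap's elevation above the horizontal (towards the case's +x) is this value minus the lever joint's value. It starts raised at about 1.15 rad of elevation, where slight friction holds it (0.022 N m); below about 0.9 rad it sinks by its own weight (60 g).
- strap_pivot (a point): The strap's hinge on the lever, 34 mm from the lever pivot (axis along the case's y).
- crossbar (a point): Centre of the strap's steel crossbar (6 mm thick, 38 mm long in y), 90 mm from strap_pivot. With the lever up it swings down behind the fork of a lid that has just been lowered on; hooked, it is about 69 mm above the table.
- strap_tab (a point): Grip point on the strap's pull tab, 24 mm beyond the crossbar; the tab, 10 mm thick in y (pinch it across y) and 10 mm deep, ends 11 mm further on and is bent up from the strap by 0.45 rad. The point moves on a circle about strap_pivot as the strap swings; the tab may turn between the finger pads.
- riser: Low dark wooden riser shelf, fixed: a board 110 mm deep, 170 wide on two side walls, 53 mm clear height, 144 clear width, top at z 65 mm with small things on it (up to z 80). Origin: on the table, 13 mm in front of its opening; x points from the opening inwards. At the start the lid's catch end sticks out of the opening; the lid slides out along -x.
- glass_0: Glass tumbler, 80 mm wide, 90 mm high; bystander.
- matchbox: Matchbox 36 x 53 x 15 mm; bystander.
- green_bottle: Tall green bottle, 73 mm wide, 296 mm high; bystander.
- notebook: Notebook 135 x 90 x 13 mm; bystander.
- candle: White pillar candle, 64 mm wide, 94 mm high; bystander.

How it is judged:
By the outcome, as a careful person would: the job done as asked, in the order asked, and still so for the second after the job is handed in, with the robot touching nothing.
It also fails if it takes over 72 s, if anything falls off the work surface, if the arm or the gripper's body presses on something with over 40 N, if the wrist force passes 120 N, or if a joint passes its speed limit or range.

### The arm

A 7-joint arm with a two-finger parallel gripper is mounted at the origin on a cart in front of the work surface, level with it; the furniture and walls round the work are solid. World frame = base frame: x ahead of the robot, y to its left, z up, the work surface at z = 0. Lengths are in m, angles in rad, forces in N, time in s.
With the tool pointing down it reaches from about 0.35 to 0.9 m from the base axis. Payload 7.2 kg.
Tool frame: the origin (TCP) lies between the finger pads; the fingertips stand 22 mm ahead of it and the grasp point (between the pads) lies 3 mm ahead of it; z points along the fingers, y is the line along which they close (so a half turn about z gives the same grasp; the last joint's range is limited). The gripper opens to 88 mm and grips with 3 to 60 N. Pads are 20 mm wide; open, the fingers measure 115 mm over their backs; the gripper's body (75 mm by 178 mm) begins 61 mm behind the grasp point.
Start: joints at [1.273, 0.411, -0.013, 1.596, 0.006, 1.134, -0.082], TCP at [0.142, -0.609, 0.245] pointing down, gripper open.
Joint ranges: [-2.95, 2.95], [-0.29, 1.99], [-1.47, 1.44], [0.14, 2.54], [-1.03, 4.17], [0.13, 1.85], [-2.86, 2.86]. Speed limits (rad/s): [2.39, 2.39, 3.01, 3.01, 3.14, 3.14, 3.14].

### API

Orientations are given as a rotation vector (axis times angle).
In Python, from plant import manip, optics, find_in, tip_of gives the robot as it stands.
- The arm moves only by the shell command python3 -m pendant 'ROWS' [FORCE]. ROWS is a JSON object whose one key "rows" holds a list of rows, each a list of 7 numbers: the shift along the world's x, y, z in cm, then the turn, a rotation vector about the world's x, y, z in degrees, then the finger opening in cm, from 0 to 8.78. In form: {"rows": [[x, y, z, rx, ry, rz, claw], ...]}. A call has exactly 10 rows; each row shifts and turns the commanded pose from where the row before left it; what a row does not reach is not made up. A row lasts 1/12 s, in which the tool goes at most 41.7 mm and 7.16 degrees, less where a joint would pass 70% of its speed; a pose out of reach is approached as far as the arm can. A call with a gripper value outside its range is refused whole. The fingers move at their own pace and stop on an object; FORCE is the grip in N (left out, the last holds). Time passes only in rows, so rows that do not move let the fingers close, or fill a call up. It gives the time, the measured TCP pose, the force, the opening and the grip force at its end, in the units of the state.
- manip.get_state(): the state, without advancing time (a new reading comes with each control period).
- optics.grab_frame(name): name is "side" or "top"; returns a dict with "img" (384x512x3 uint8, blue, green, red), "vertical_fov" (degrees; the focal length in pixels is half the picture's height over the tangent of half this angle, whatever the lens; pixels are square), "cx", "cy" (the principal point, pixels), "world_to_cam" (4x4, takes a point from world to camera coordinates). Camera axes: x right, y down, z forward; pixel columns grow to the right and rows downward; lengths in m; the calibration is good to about 2 mm. A picture is of the moment at which its call begins. There is no depth.
- manip.close_job(): hands the job in; it is judged then, once.
Trained networks look in the newest picture that a camera, given by its name, has taken for a name from the list of things; names that differ only in an ending like _2 or _b are one class to them, and where a whole thing is asked for, a point or a joint stands for the part that bears it (a point fixed in the world has none). Each returns a list of dicts, best first, with "score" (0 to 1); they miss things now and then, are a little off and sometimes report something else, mostly with a low value. They report only what shows in the picture. A call takes as long as a camera call.
- find_in(target, camera): "centre" ([column, row] as shares, 0 to 1, of the picture: columns of its width, rows of its height, amid what is visible of it).
- tip_of(target, camera): "centre" ([column, row] as shares, 0 to 1, of the picture: columns of its width, rows of its height: a listed point, or the origin of a listed thing).
The state is a dict: "clock": time; "joint_positions": joint angles; "qd": joint speeds; "joint_efforts": joint torques, N m; "eef_pos": TCP position; "ee_rot": TCP orientation; "force": force on the tool from outside, world axes, zero at the start; "moment": the same for the moment, N m; "finger_gap": finger opening in m; "finger_force": force on a finger pad.
Only numpy, scipy, OpenCV 4.12 (cv2) and the standard library are available. Lean on these libraries where they do the work, as an engineer would, in place of code of your own. Each camera call takes 0.05 s, during which the arm holds its last target. There are 200 camera calls.

## Working session

There is one attempt and no reset: what is moved stays moved. The work goes in short steps, Python scripts to look and compute and a shell command to move; the robot and the scene stay as the last step left them, time stands still between calls to the robot, and variables do not carry over. Pictures are saved under pics/ and viewed, at most 10 in all, crops included, and the job is handed in when it is done.

```bash
ls; mkdir -p pics; cat > h.py <<'E'
import numpy as np, cv2
from scipy.spatial.transform import Rotation as R
from scipy.optimize import least_squares
from plant import manip, optics, find_in, tip_of
def cam(n):
    f=optics.grab_frame(n); h,w=f["img"].shape[:2]
    f["f"]=h/2/np.tan(np.radians(f["vertical_fov"])/2); f["M"]=np.array(f["world_to_cam"]); f["wh"]=(w,h); return f
def proj(f,p):
    c=f["M"]@np.append(p,1); return np.array([f["cx"]+f["f"]*c[0]/c[2],f["cy"]+f["f"]*c[1]/c[2]])
def onplane(f,uv,z):
    d=f["M"][:3,:3].T@np.array([(uv[0]-f["cx"])/f["f"],(uv[1]-f["cy"])/f["f"],1]); o=-f["M"][:3,:3].T@f["M"][:3,3]
    return o+d*(z-o[2])/d[2]
def tip(f,t,n,fn=tip_of):
    r=fn(t,n); return [(np.array(q["centre"])*f["wh"],q["score"]) for q in r[:2]]
def tri(fs,uvs):
    return least_squares(lambda p:np.concatenate([proj(f,p)-u for f,u in zip(fs,uvs)]),[.5,0,.05])
E
python3 - <<'E'
from h import *
s=manip.get_state(); print(s)
F={n:cam(n) for n in("top","side")}
for n in F:
    cv2.imwrite(f"pics/{n}0.png",F[n]["img"]); f=F[n]; print(n,f["f"],f["cx"],f["cy"],(-f["M"][:3,:3].T@f["M"][:3,3]).round(3))
for t in "case lid_seat lid_home bracket_lip lever_pivot lid catch handle lever_tip strap_pivot crossbar strap_tab riser".split():
    o={n:tip(F[n],t,n) for n in F}
    l=t+" "+" ".join(f"{n}:"+";".join(f"{u.round(1)} {sc:.2f}" for u,sc in o[n]) for n in o)
    if all(o.values()):
        r=tri(F.values(),[o[n][0][0] for n in F]); l+=f" P{r.x.round(4)} c{r.cost:.2f}"
    print(l)
E
```

```text
pics
{'clock': 0.0, 'joint_positions': array([ 1.27280239,  0.4118897 , -0.01270752,  1.59701922,  0.00560565,
        1.13428745, -0.08219014]), 'qd': array([ 0.00129799, -0.00080351, -0.00014114,  0.00020119, -0.00070457,
       -0.00090044, -0.00046855]), 'joint_efforts': array([-2.98845243e-04, -5.87967145e+01,  6.41380884e-01, -2.91086930e+01,
       -5.38476650e-02,  1.81951228e-02,  1.50245178e-04]), 'eef_pos': array([ 0.14221453, -0.60813616,  0.24382559]), 'ee_rot': array([-3.11934331e+00, -3.60040188e-01,  4.65259168e-04]), 'force': array([-0.25784091,  0.24787398, -0.12174108]), 'moment': array([ 0.01290079, -0.04559635, -0.00695975]), 'finger_force': 0.0, 'finger_gap': 0.08748700858464876}
top 388.1374687818535 255.60557344216298 192.82486957649533 [ 0.135 -0.219  1.107]
side 402.8355142353376 251.32135944793507 190.84114235794584 [0.113 0.933 0.84 ]
case top:[192.9 174.9] 0.62 side:[211.8 250.4] 0.69 P[0.5881 0.2047 0.0097] c6.85
lid_seat top:[204.2 151.6] 0.93 side:[194.1 232.2] 0.94 P[0.6564 0.1954 0.048 ] c1.75
lid_home top:[204. 156.] 0.96 side:[199.3 231.7] 0.88 P[0
[... 368 characters left out ...]
] 0.64;[197.  172.6] 0.19 side:[277.2 182.1] 0.78 P[ 0.5663 -0.1946  0.0281] c2.62
handle top:[325.1 199. ] 0.77;[205.  156.4] 0.57 side:[256.6 170.5] 0.75 P[ 0.6538 -0.2121  0.0398] c0.30
lever_tip top:[182.2 163. ] 0.61;[399.7 237.4] 0.23 side:[232.2 213.3] 0.54 P[0.5356 0.1879 0.1623] c0.65
strap_pivot top:[151.3 153.2] 0.75;[187.1 174.4] 0.66 side:[237.5 228.4] 0.43 P[0.4954 0.2612 0.1914] c57.61
crossbar top:[186.7 150.4] 0.72 side:[218.9 200.1] 0.59;[195.9 232.7] 0.17 P[0.5712 0.1861 0.1893] c2.29
strap_tab top:[186.4 142.3] 0.45 side:[219.7 191.4] 0.45 P[0.5735 0.184  0.2194] c0.12
riser top:[317.3 220.4] 0.71;[398.  241.6] 0.68 side:[270.  187.3] 0.63 P[ 0.6013 -0.2143 -0.0186] c1.95
```

```bash
python3 - <<'E'
import cv2
a=cv2.imread("pics/top0.png");b=cv2.imread("pics/side0.png")
cv2.imwrite("pics/t0c.png",cv2.resize(a[90:290,130:400],None,fx=2.96,fy=2.96,interpolation=2))
cv2.imwrite("pics/s0c.png",cv2.resize(b[130:330,130:400],None,fx=2.96,fy=2.96,interpolation=2))
E
```

```text
(no output)
```

View pics/t0c.png

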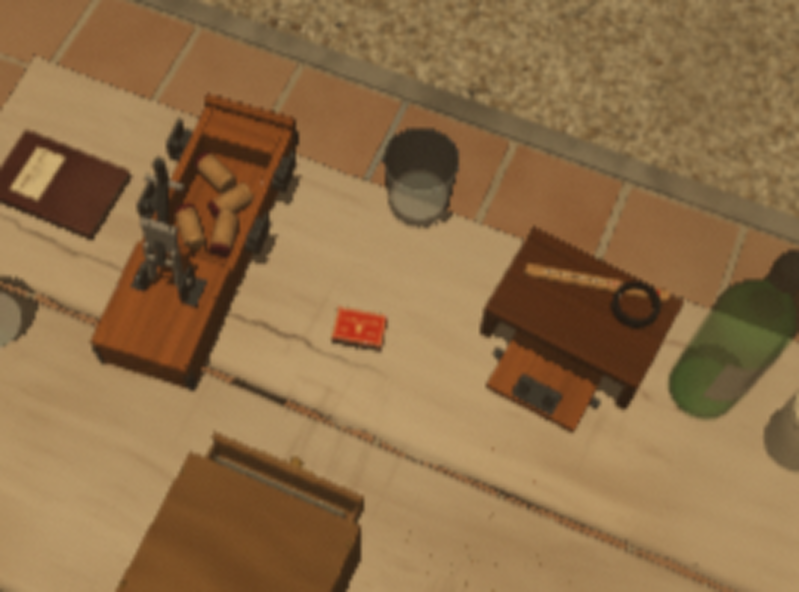

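View pics/s0c.png

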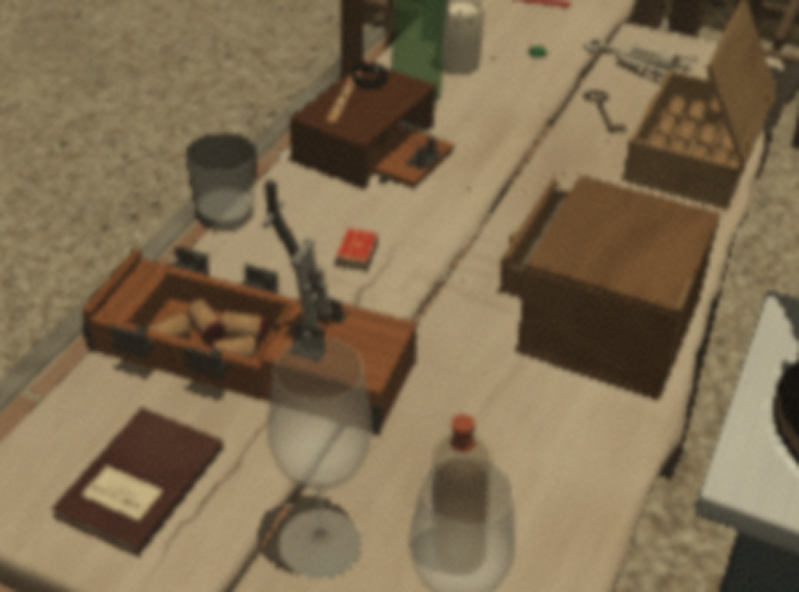

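The top picture shows the case with its latch upright at full-image px about (192,170), its front deck corners at crop (95,343) and (188,380). The lid front sticks out of the riser with its corners at crop (487,385) and (575,430). A large box stands in front at crop (270,510), and the wine glasses are left of the case. Next I'll fit the poses.

```bash
cat > fit.py <<'E'
from h import *
def fitpose(F,obs,z0,p0,zfree=False):
    # obs: (cam, local xyz, uv, weight); pose x,y,yaw
    def res(p):
        r=[]
        for n,l,uv,w in obs:
            P=R.from_euler('z',p[2]).apply(l)+[p[0],p[1],z0]
            r+=list((proj(F[n],P)-uv)*w)
        return r
    s=least_squares(res,p0,loss='soft_l1'); return s.x,np.array(res(s.x)).reshape(-1,2)
CASE=dict(lid_seat=(22.5+33.5,0,45),bracket_lip=(0,60.5,59.5),lever_pivot=(-72,0,76))
LID=dict(lid=(0,0,0),catch=(-67.5,0,22),handle=(14,0,26))
E
python3 - <<'E'
from fit import *
F={n:cam(n) for n in("top","side")}
t=lambda a,b:np.array([130+a/2.96,90+b/2.96]); s=lambda a,b:np.array([130+a/2.96,130+b/2.96])
c=np.array
obs=[("top",c([-.157,.052,.057]),t(95,343),1),("top",c([-.157,-.052,.057]),t(192,381),1),("top",c([.158,.052,.056]),t(208,97),1),("top",c([.158,-.052,.056]),t(297,122),1),
("side",c([-.157,-.052,.057]),s(414,322),1),("side",c([-.157,.052,.057]),s(378,392),1),
("top",c([-.072,0,.076]),c([187.9,180.4]),1),("side",c([-.072,0,.076]),c([235.9,234.5]),1)]
p,r=fitpose(F,obs,0,[.58,.2,-.2]); print("case",p.round(4),np.degrees(p[2]).round(1),r.round(1).tolist())
yaw=p[2]
for nm,uvt,uvs in(("lid_seat",[204.2,151.6],[194.1,232.2]),("lid_home",[204,156],[199.3,231.7]),("pivot",[187.9,180.4],[235.9,234.5])):
    P=tri(F.values(),[c(uvt),c(uvs)]).x; print(nm,R.from_euler('z',-yaw).apply(P-[p[0],p[1],0]).round(4))
obs=[("top",c([0,0,0]),c([319.6,203]),.5),("side",c([0,0,0]),c([257.6,180.2]),.5),("top",c([-.0675,0,.022]),c([309.2,222.2]),1),("side",c([-.0675,0,.022]),c([277.2,182.1]),1),
("top",c([.014,0,.026]),c([325.1,199]),.5),("side",c([.014,0,.026]),c([256.6,170.5]),.5),("top",c([-.08,.05,.012]),t(487,385),1),("top",c([-.08,-.05,.012]),t(576,430),1)]
q,r=fitpose(F,obs,0,[.64,-.2,-.3]); print("lid",q.round(4),np.degrees(q[2]).round(1),r.round(1).tolist())
# riser top corners
for u in((532,228),(683,297),(628,395),(483,320)): print(onplane(F["top"],t(*u),.065).round(3))
print("top box front",[onplane(F["top"],t(*u),.0).round(3)for u in((190,450),(360,520))])
print("box side",[onplane(F["side"],s(*u),.0).round(3)for u in((520,355),(660,390),(505,290))])
print("glasses",onplane(F["side"],s(320,545),0),onplane(F["side"],s(465,560),0))
for n in F: print(n,(proj(F[n],[.6,0,0])-proj(F[n],[.5,0,0])).round(1))
E
```

```text
case [0.5962 0.1872 0.1042] 6.0 [[-0.6, -1.3], [-0.6, -4.0], [0.4, -2.1], [0.2, -2.4], [1.0, -1.6], [1.1, -1.1], [-0.2, 1.6], [0.9, 1.8]]
lid_seat [0.0608 0.0018 0.048 ]
lid_home [ 0.0456 -0.0039  0.0496]
pivot [-0.0691 -0.0003  0.0817]
lid [ 0.6412 -0.2067 -0.0932] -5.3 [[0.2, 2.2], [0.4, 0.2], [2.1, 0.6], [-2.9, -0.8], [-1.0, 0.7], [-0.7, 1.6], [-0.4, -0.3], [-0.3, -0.0]]
[ 0.725 -0.133  0.065]
[ 0.713 -0.299  0.065]
[ 0.591 -0.282  0.065]
[ 0.608 -0.125  0.065]
top box front [array([0.385, 0.097, 0.   ]), array([ 0.389, -0.089,  0.   ])]
box side [array([ 0.353,  0.064, -0.   ]), array([0.214, 0.048, 0.   ]), array([ 0.403, -0.024,  0.   ])]
glasses [0.42428521 0.36154886 0.        ] [0.30830708 0.31952298 0.        ]
top [ 13.4 -27.2]
side [-27.3  -8.8]
```

```bash
python3 - <<'E'
from h import *
F={n:cam(n) for n in("top","side")}
for t in "glass_0 matchbox green_bottle notebook candle".split():
    o={n:tip(F[n],t,n) for n in F}; print(t,[(n,[(onplane(F[n],u,0).round(3)[:2].tolist(),round(s,2)) for u,s in o[n]]) for n in o])
s=lambda a,b:np.array([130+a/2.96,130+b/2.96])
print("boxR",[onplane(F["side"],s(*u),.0).round(3)for u in((628,170),(730,205),(770,130))],onplane(F["side"],s(745,10),.15))
print("big top",[onplane(F["side"],s(*u),.1).round(3)for u in((525,265),(660,305),(720,210),(565,180))])
E
```

```text
glass_0 [('top', [([0.743, 0.004], 0.88)]), ('side', [([0.763, -0.013], 0.95), ([0.569, 0.104], 0.34)])]
matchbox [('top', [([0.573, 0.002], 0.74)]), ('side', [([0.582, 0.001], 0.66)])]
green_bottle [('top', [([0.665, -0.349], 0.92), ([0.739, -0.005], 0.3)]), ('side', [([0.67, -0.373], 0.79), ([0.572, 0.096], 0.47)])]
notebook [('top', [([0.609, 0.38], 0.89), ([0.737, 0.004], 0.73)]), ('side', [([0.596, 0.371], 0.93)])]
candle [('top', [([0.64, -0.462], 0.91), ([0.601, 0.38], 0.39)]), ('side', [])]
boxR [array([ 0.348, -0.309,  0.   ]), array([ 0.219, -0.294,  0.   ]), array([ 0.209, -0.485,  0.   ])] [ 0.27459817 -0.50462571  0.15      ]
big top [array([0.364, 0.046, 0.1  ]), array([0.231, 0.043, 0.1  ]), array([ 0.214, -0.134,  0.1  ]), array([ 0.376, -0.111,  0.1  ])]
```

```bash
python3 -m pendant '{"rows": [[1,1,3,0,0,-1.85,6],[1,1,3,0,0,-1.85,6],[1,1,3,0,0,-1.85,6],[2.6,2.8,0,0,0,-1.85,6],[2.6,2.8,0,0,0,-1.85,6],[2.6,2.8,0,0,0,-1.85,6],[2.6,2.8,0,0,0,-1.85,6],[2.6,2.8,0,0,0,-1.85,6],[2.6,2.8,0,0,0,-1.85,6],[2.6,2.8,0,0,0,-1.85,6]]}' 20
python3 -m pendant '{"rows": [[3,2.6,-0.5,0,0,0,6],[3,2.6,-0.5,0,0,0,6],[3,2.6,-0.5,0,0,0,6],[3,2.6,-0.5,0,0,0,6],[3,2.6,-0.5,0,0,0,6],[1.4,1,-3.6,0,0,0,6],[1.4,1,-3.6,0,0,0,6],[1.4,1,-3.6,0,0,0,6],[1.4,1,-3.6,0,0,0,6],[1.4,1,-3.6,0,0,0,6]]}'
cat > look.py <<'E'
from fit import *
import sys
F={n:cam(n) for n in("top","side")}
if sys.argv[1]!="-":
    for n in F: cv2.imwrite(f"pics/{n}{sys.argv[1]}.png",F[n]["img"])
s=manip.get_state(); m=R.from_rotvec(s["ee_rot"]).as_matrix(); y=m[:,1]*np.sign(m[1,1])
print("t",round(s["clock"],2),"tcp",s["eef_pos"].round(4),"yaw",np.degrees(np.arctan2(-y[0],y[1])).round(2),"z",m[:,2].round(3),"gap",round(s["finger_gap"],4),"f",s["force"].round(1),"ff",round(s["finger_force"],1))
for t in sys.argv[2:]:
    o={n:tip(F[n],t,n) for n in F}
    l=t+" "+" ".join(f"{n}:"+";".join(f"{u.round(1)} {sc:.2f}" for u,sc in o[n]) for n in o)
    if all(o.values()):
        r=tri(F.values(),[o[n][0][0] for n in F]); l+=f" P{r.x.round(4)} c{r.cost:.2f}"
    print(l)
E
python3 look.py 1 catch lid
```

```text
clock: 2.93
eef_pos: [0.3553, -0.381, 0.335]
ee_rot: [3.137, -0.149, 0.001]
force: [0.6, -0.4, 0.4]
finger_gap: 0.0603
finger_force: 0.0
clock: 3.77
eef_pos: [0.575, -0.2021, 0.1282]
ee_rot: [3.138, -0.146, 0.001]
force: [-0.3, -1.1, 0.7]
finger_gap: 0.06
finger_force: 0.0
t 3.87 tcp [ 0.5727 -0.1989  0.1234] yaw -5.12 z [-0.009  0.005 -1.   ] gap 0.0599 f [-0.1  0.6 -0. ] ff 0.0
catch top:[311.3 220.9] 0.55 side:[278.4 182.9] 0.76 P[ 0.5695 -0.1992  0.0246] c10.28
lid top:[320.1 204.3] 0.52 side:[257.  182.1] 0.93 P[ 0.6498 -0.2039 -0.0042] c1.47
```

```bash
python3 - <<'E'
from h import *
F={n:cam(n) for n in("top","side")}
a=[]
for n,(cx,cy) in (("top",(315,205)),("side",(270,170))):
    im=cv2.resize(F[n]["img"][cy-50:cy+50,cx-33:cx+33],None,fx=6,fy=6,interpolation=2)
    s=manip.get_state(); p=s["eef_pos"]+R.from_rotvec(s["ee_rot"]).apply([0,0,.022])
    for q,col in((p,(0,255,0)),([.573,-.2,.022],(255,0,255))):
        u=(proj(F[n],q)-[cx-33,cy-50])*6; cv2.circle(im,tuple(int(v) for v in u),4,col,-1)
    a.append(im)
cv2.imwrite("pics/c1.png",np.hstack(a))
E
```

```text
(no output)
```

View pics/c1.png

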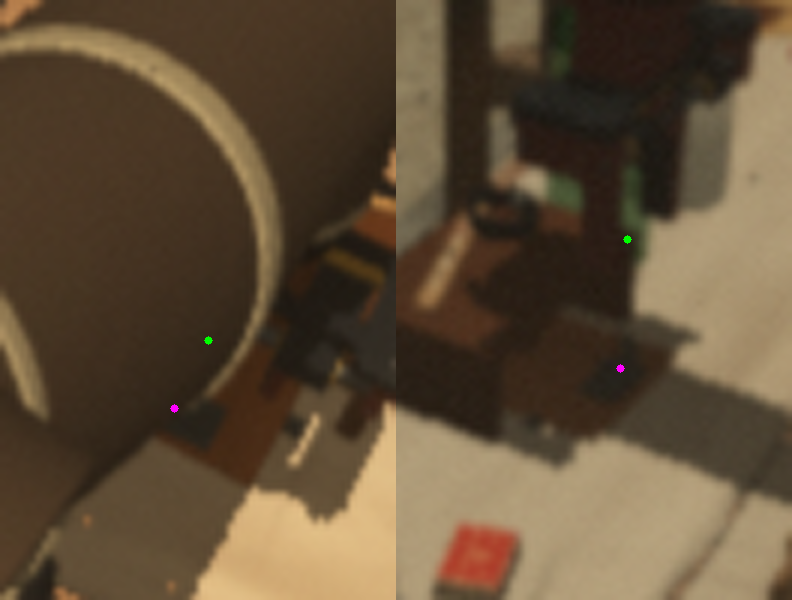

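The side view shows the fork at crop (615,372), which matches the predicted catch marker at (620,368). The fingers are above it, so I'll descend.

```bash
python3 -m pendant '{"rows": [[0,0,-2,0,0,0,6],[0,0,-2,0,0,0,6],[0,0,-1.5,0,0,0,6],[0,0,-1.5,0,0,0,6],[0,0,-1.0,0,0,0,6],[0,0,-0.4,0,0,0,6],[0,0,0,0,0,0,6],[0,0,0,0,0,0,3],[0,0,0,0,0,0,3],[0,0,0,0,0,0,3]]}' 20; python3 look.py -
```

```text
clock: 5.0
eef_pos: [0.575, -0.2028, 0.0467]
ee_rot: [3.138, -0.146, 0.003]
force: [-0.7, 2.0, 0.4]
finger_gap: 0.0436
finger_force: 0.6
t 5.1 tcp [ 0.5749 -0.2024  0.0465] yaw -5.32 z [ 0.001 -0.    -1.   ] gap 0.0378 f [-0.5  0.4  3.7] ff 20.0
```

```bash
python3 -m pendant '{"rows": [[-0.6,0.06,0,0,0,0,3],[-1.2,0.12,0,0,0,0,3],[-1.6,0.16,0,0,0,0,3],[-1.8,0.18,0,0,0,0,3],[-1.8,0.18,0,0,0,0,3],[-1.8,0.18,0,0,0,0,3],[-1.8,0.18,0,0,0,0,3],[-1.6,0.16,0,0,0,0,3],[-1.2,0.12,0,0,0,0,3],[-0.6,0.06,0,0,0,0,3]]}' 25; python3 -m pendant '{"rows": [[0,0,0,0,0,0,6],[0,0,0,0,0,0,6],[0,0,0,0,0,0,6],[0,0,0.5,0,0,0,6],[0,0,2,0,0,0,6],[0,0,3,0,0,0,6],[0,0,3,0,0,0,6],[0,0,3,0,0,0,6],[0,0,3,0,0,0,6],[0,-3,0,0,0,0,6]]}';python3 look.py 2 catch handle lid
```

```text
clock: 5.93
eef_pos: [0.4339, -0.1889, 0.0464]
ee_rot: [3.137, -0.147, 0.003]
force: [1.6, -0.4, 2.0]
finger_gap: 0.0376
finger_force: 25.0
clock: 6.77
eef_pos: [0.4381, -0.2147, 0.1965]
ee_rot: [3.138, -0.135, 0.012]
force: [1.4, 0.2, 0.3]
finger_gap: 0.0596
finger_force: 0.0
t 6.87 tcp [ 0.435  -0.2224  0.1925] yaw -5.52 z [ 0.003 -0.003 -1.   ] gap 0.0605 f [ 0.6 -0.   0. ] ff 0.0
catch top:[292.7 263.8] 0.69 side:[231.5 212.6] 0.60;[309.8 194.3] 0.59 P[ 0.6102 -0.1807 -0.2053] c1045.72
handle top:[303.5 238.2] 0.56 side:[289.3 185.7] 0.94;[294.1 194.5] 0.65 P[ 0.5168 -0.1967  0.0246] c0.62
lid top:[297.6 246.3] 0.78 side:[292.7 191.4] 0.77 P[ 0.4952 -0.1893  0.0088] c0.12
```

```bash
cat > lidfit.py <<'E'
from fit import *
F={n:cam(n) for n in("top","side")}
obs=[];z0=0.0
p0=[.5,-.19,-.1]
for t in LID:
    for n in F:
        for u,s in tip(F[n],t,n):
            e=proj(F[n],R.from_euler('z',p0[2]).apply(np.array(LID[t])/1e3)+[p0[0],p0[1],0])
            if np.hypot(*(e-u))<15: obs.append((n,np.array(LID[t])/1e3,u,1)); break
q,r=fitpose(F,obs,0,p0); print("lid",q.round(4),np.degrees(q[2]).round(1)); print([(o[0],o[1][0].round(3),x.round(1).tolist()) for o,x in zip(obs,r)])
a=[]
for n in F:
    c=proj(F[n],[q[0],q[1],0]).astype(int); x0,y0=c-33; k=6
    im=cv2.resize(F[n]["img"][y0:y0+66,x0:x0+66],None,fx=k,fy=k,interpolation=2)
    for l in [(-80,-50,12),(-80,50,12),(80,50,12),(80,-50,12),(-40,60,7),(40,-60,7),(36.5,0,36),(-67.5,0,34)]:
        P=R.from_euler('z',q[2]).apply(np.array(l)/1e3)+[q[0],q[1],0]
        u=(proj(F[n],P)-[x0,y0]+.5)*k; cv2.circle(im,tuple(int(v) for v in u),3,(0,255,0),-1)
    a.append(im)
cv2.imwrite("pics/lid2.png",np.hstack(a))
E
python3 lidfit.py
```

```text
lid [ 0.5015 -0.1856  0.1383] 7.9
[('top', np.float64(0.0), [0.5, 1.9]), ('top', np.float64(-0.068), [-0.6, 0.5]), ('side', np.float64(-0.068), [-1.2, -2.1]), ('side', np.float64(0.014), [-1.2, 2.8])]
```

View pics/lid2.png

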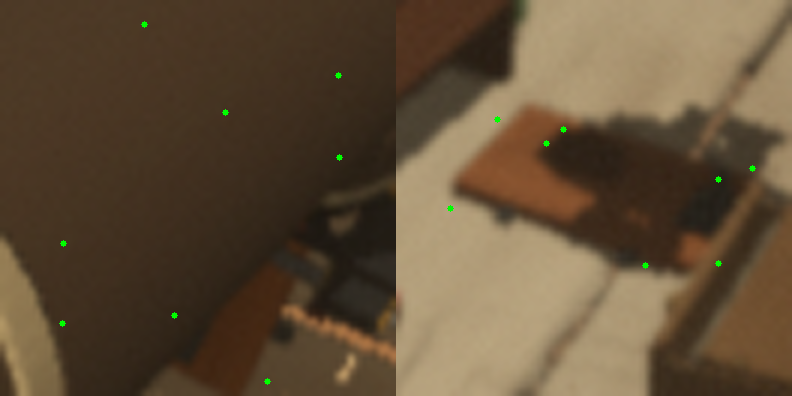

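The top view is blocked by the arm. The side view shows the lid clear of the riser, with its rear corners at panel px (60,183) and (134,103). The grip fixed the lid's y and yaw, so only x has to be fitted.

```bash
python3 - <<'E'
from fit import *
f=cam("side"); yaw=np.radians(-5.4); ax=np.array([np.cos(yaw),np.sin(yaw),0])
c=proj(f,[.5015,-.1856,0]).astype(int); x0,y0=c-33
O=[((80,50,12),(60,183)),((80,-50,12),(134,103)),((40,60,4),(108,216)),((-40,60,4),(226,260)),((-67.5,0,22),(309,208))]
for p in ((0,),(0,0,0)):
    def pose(p): return (np.array([.434,-.189,0])+ax*(.0675+p[0]), yaw) if len(p)==1 else (np.array([.5+p[0],-.195+p[1],0]),yaw+p[2])
    def res(p):
        o,y=pose(p); return np.concatenate([proj(f,R.from_euler('z',y).apply(np.array(l)/1e3)+o)-(np.array(u)/6-.5+[x0,y0]) for l,u in O])
    s=least_squares(res,p); print(pose(s.x)[0].round(4),np.degrees(pose(s.x)[1]).round(1),s.fun.reshape(-1,2).round(1).tolist())
E
```

```text
[ 0.502  -0.1954  0.    ] -5.4 [[-0.8, -0.8], [0.3, -0.3], [-0.5, 0.4], [0.0, 0.5], [1.4, -1.1]]
[ 0.5017 -0.1942  0.    ] -5.6 [[-0.9, -0.6], [0.3, -0.1], [-0.6, 0.6], [-0.1, 0.7], [1.3, -0.8]]
```

```bash
python3 -m pendant '{"rows": [[2,0.6,0,0,0,0,5],[2,0.6,0,0,0,0,5],[2,0.6,-1,0,0,0,5],[2,0.7,-2,0,0,0,5],[0.1,0,-2.5,0,0,0,5],[0,0,-2.5,0,0,0,5],[0,0,-2.5,0,0,0,5],[0,0,-1.5,0,0,0,5],[0,0,-0.5,0,0,0,5],[0,0,0,0,0,0,5]]}' 40;python3 look.py -
```

```text
clock: 8.45
eef_pos: [0.5146, -0.1933, 0.0644]
ee_rot: [-3.137, 0.146, 0.004]
force: [-0.2, 1.0, 1.1]
finger_gap: 0.0501
finger_force: 0.0
t 8.55 tcp [ 0.5159 -0.1937  0.0664] yaw -5.34 z [ 0.001 -0.    -1.   ] gap 0.0499 f [-0.1 -0.8 -0.1] ff 0.0
```

```bash
python3 -m pendant '{"rows": [[0,-0.2,-0.7,0,0,0,5],[0,0,-0.7,0,0,0,5],[0,0,-0.7,0,0,0,5],[0,0,-0.5,0,0,0,5],[0,0,0,0,0,0,5],[0,0,0,0,0,0,0.5],[0,0,0,0,0,0,0.5],[0,0,0,0,0,0,0.5],[0,0,0,0,0,0,0.5],[0,0,0,0,0,0,0.5]]}' 40;python3 look.py -
```

```text
clock: 9.38
eef_pos: [0.5155, -0.1956, 0.0399]
ee_rot: [3.138, -0.146, 0.001]
force: [0.6, 0.8, -0.2]
finger_gap: 0.0199
finger_force: 0.0
t 9.48 tcp [ 0.5155 -0.1956  0.0398] yaw -5.33 z [ 0. -0. -1.] gap 0.0139 f [-0.2 -0.3  0.9] ff 40.0
```

```bash
cat > casefit.py <<'E'
from fit import *
import json
F={n:cam(n) for n in("top","side")}
C=dict(lid_seat=(60.8,0,45),lid_home=(44.3,0,45),bracket_lip=(6,60.5,59.5),lever_pivot=(-72,0,76),case=(0,0,0),strap_pivot=(-67.6,0,109.7),lever_tip=(-62.1,0,152.4))
c=np.array; t=lambda a,b:c([130+a/2.96-.33,90+b/2.96-.33]); s=lambda a,b:c([130+a/2.96-.33,130+b/2.96-.33])
obs=[];p0=[.596,.187,.104]
for k in C:
    for n in F:
        for u,sc in tip(F[n],k,n):
            e=proj(F[n],R.from_euler('z',p0[2]).apply(c(C[k])/1e3)+[p0[0],p0[1],0])
            if np.hypot(*(e-u))<8: obs.append((n,c(C[k])/1e3,u,.5)); break
obs+=[("top",c([-.157,.052,.057]),t(95,343),1),("top",c([-.157,-.052,.057]),t(188,381),1),("top",c([.158,.052,.056]),t(208,97),1),("top",c([.158,-.052,.056]),t(297,121),1),
("side",c([-.157,-.052,.057]),s(414,322),1),("side",c([-.157,.052,.057]),s(378,392),1),("side",c([.158,-.052,.056]),s(138,252),1)]
p,r=fitpose(F,obs,0,p0); print("case",p.round(4),np.degrees(p[2]).round(1))
for o,x in zip(obs,r): print(o[0],o[1].round(3),x.round(1))
for w in F:
    ob=[o for o in obs if o[0]==w]; print(w,fitpose(F,ob,0,p0)[0].round(4))
a=[]
for n,(x0,y0,w,h) in (("top",(155,110,80,110)),("side",(150,190,130,110))):
    k=3.8 if n=="top" else 3.8
    im=cv2.resize(F[n]["img"][y0:y0+h,x0:x0+w],None,fx=k,fy=k,interpolation=2)
    for l in [(-157,52,57),(-157,-52,57),(158,52,56),(158,-52,56),(-72,0,76)]+[(x,y,59.5) for x in(1,11) for y in(55.5,-55.5)]+[(x,y,59.5) for x in (81,91) for y in(55.5,-55.5)]:
        P=R.from_euler('z',p[2]).apply(c(l)/1e3)+[p[0],p[1],0]
        u=(proj(F[n],P)-[x0,y0]+.5)*k; cv2.circle(im,tuple(int(v) for v in u),2,(0,255,0),-1)
    a.append(im)
cv2.imwrite("pics/case3.png",np.hstack(a))
E
python3 casefit.py
```

```text
case [0.5933 0.189  0.0995] 5.7
top [0.061 0.    0.045] [ 0.1 -0.2]
top [0.044 0.    0.045] [1.  0.3]
side [0.044 0.    0.045] [0.7 1. ]
top [0.006 0.06  0.06 ] [ 1.3 -0.2]
side [0.006 0.06  0.06 ] [0.4 0.3]
top [-0.072  0.     0.076] [-0.7  0.2]
side [-0.072  0.     0.076] [-0.5  0.6]
top [0. 0. 0.] [1.2 0.2]
side [0. 0. 0.] [1.5 0.9]
top [-0.068  0.     0.11 ] [ 1.5 -0.3]
side [-0.068  0.     0.11 ] [ 0.2 -0.1]
top [-0.062  0.     0.152] [0.4 0.9]
side [-0.062  0.     0.152] [0.1 1.9]
top [-0.157  0.052  0.057] [-1.5 -0.5]
top [-0.157 -0.052  0.057] [-0.2 -3.1]
top [0.158 0.052 0.056] [ 0.1 -1.3]
top [ 0.158 -0.052  0.056] [-0.1 -1.1]
side [-0.157 -0.052  0.057] [ 1.9 -0.4]
side [-0.157  0.052  0.057] [1.9 0.1]
side [ 0.158 -0.052  0.056] [-0.8 -1.5]
top [0.5908 0.1881 0.1023]
side [0.597  0.1876 0.0792]
```

View pics/case3.png

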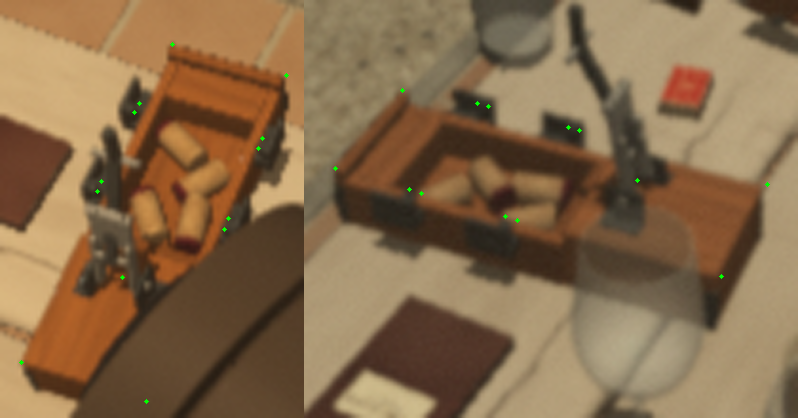

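```bash
python3 -m pendant '{"rows": [[0,0,1,0,0,0,0.5],[0,0,2.5,0,0,0,0.5],[0,0,3.2,0,0,0,0.5],[0,0,3.3,0,0,0,0.5],[1,0.5,3.2,0,0,0,0.5],[1.9,2,3,0,0,1.5,0.5],[2.4,2.7,0,0,0,1.5,0.5],[2.4,2.7,0,0,0,1.5,0.5],[2.4,2.7,0,0,0,1.5,0.5],[2.4,2.7,0,0,0,1.5,0.5]]}' 40
python3 -m pendant '{"rows": [[2,2.9,0,0,0,1.5,0.5],[1.5,2.9,0,0,0,1.5,0.5],[1.2,3.2,0,0,0,0.5,0.5],[0,3.2,0,0,0,0,0.5],[0,3.2,0,0,0,0,0.5],[0,3.2,0,0,0,0,0.5],[0,3.2,0,0,0,0,0.5],[0,2.6,0,0,0,0,0.5],[0,1.6,0,0,0,0,0.5],[0,0,0,0,0,0,0.5]]}'
python3 look.py -
```

```text
clock: 11.12
eef_pos: [0.6407, -0.0615, 0.2019]
ee_rot: [3.141, 0.061, -0.001]
force: [0.2, -0.9, -1.6]
finger_gap: 0.0135
finger_force: 40.0
clock: 11.95
eef_pos: [0.6857, 0.2029, 0.2013]
ee_rot: [-3.135, -0.165, 0.003]
force: [-1.7, 0.5, -2.9]
finger_gap: 0.0139
finger_force: 40.0
t 12.05 tcp [0.6871 0.197  0.2012] yaw 5.71 z [-0.001 -0.001 -1.   ] gap 0.0133 f [ 0.3 -0.2 -2. ] ff 40.0
```

```bash
python3 -m pendant '{"rows": [[0,0,-1,0,0,0,0.5],[0,0,-1.5,0,0,0,0.5],[0,0,-1.5,0,0,0,0.5],[0,0,-1.5,0,0,0,0.5],[0,0,-1.5,0,0,0,0.5],[0,0,-1,0,0,0,0.5],[0,0,0,0,0,0,0.5],[0,0,0,0,0,0,0.5],[0,0,0,0,0,0,0.5],[0,0,0,0,0,0,0.5]]}'
cat > hov.py <<'E'
from fit import *
import sys
F={n:cam(n) for n in("top","side")}
s=manip.get_state(); p=s["eef_pos"]; m=R.from_rotvec(s["ee_rot"]).as_matrix(); y=m[:,1]*np.sign(m[1,1]); yaw=np.arctan2(-y[0],y[1]); print(p.round(4),np.degrees(yaw).round(2))
o=p+R.from_euler('z',yaw).apply([-.0137,0,0]); o[2]=p[2]-.0398
Cs=np.array([.594,.1885,0]); cy=np.radians(5.7)
G=lambda l:R.from_euler('z',yaw).apply(np.array(l)/1e3)+o
K=lambda l:R.from_euler('z',cy).apply(np.array(l)/1e3)+Cs
for n in F:
    for t,l in(("catch",(-67.5,0,22)),("handle",(14,0,26)),("lid",(0,0,0))): print(n,t,[((u-proj(F[n],G(l))).round(1),round(sc,2)) for u,sc in tip(F[n],t,n)])
    for t,l in(("bracket_lip",(6,60.5,59.5)),("lid_seat",(60.8,0,45)),("lid_home",(44.3,0,45)),("lever_pivot",(-72,0,76)),("case",(0,0,0))): print(n,t,[((u-proj(F[n],K(l))).round(1),round(sc,2)) for u,sc in tip(F[n],t,n)])
a=[]
for n,(x0,y0,w,h) in (("top",(165,110,70,90)),("side",(150,185,90,90))):
    k=5
    im=cv2.resize(F[n]["img"][y0:y0+h,x0:x0+w],None,fx=k,fy=k,interpolation=2)
    for P,col in [(G(l),(0,255,0)) for l in[(-80,50,12),(80,50,12),(-80,-50,12),(80,-50,12),(-40,60,7),(40,60,7)]]+[(K(l),(255,0,255)) for l in[(-157,52,57),(158,52,56),(158,-52,56),(1,65.5,59.5),(81,65.5,59.5)]]:
        u=(proj(F[n],P)-[x0,y0]+.5)*k; cv2.circle(im,tuple(int(v) for v in u),2,col,-1)
    a.append(im)
cv2.imwrite(f"pics/{sys.argv[1]}.png",np.hstack(a))
E
python3 hov.py hov4
```

```text
clock: 12.88
eef_pos: [0.6881, 0.1974, 0.1229]
ee_rot: [-3.137, -0.155, -0.003]
force: [-0.1, 0.2, -2.5]
finger_gap: 0.0136
finger_force: 40.0
[0.6879 0.1976 0.1227] 5.66
top catch [(array([ 2.4, -0.4]), 0.94)]
top handle [(array([ 1.5, -2.2]), 0.88)]
top lid [(array([-0.2, 13.5]), 0.51)]
top bracket_lip []
top lid_seat [(array([-0.8, -2.2]), 0.65)]
top lid_home [(array([-0.8, -2.5]), 0.76)]
top lever_pivot [(array([-1.8, -4.3]), 0.69)]
top case [(array([-1.6, -2.2]), 0.81)]
side catch [(array([3.4, 1.4]), 0.64)]
side handle [(array([ 0.5, -2.8]), 0.7), (array([3.9, 7.8]), 0.31)]
side lid [(array([ 0.3, -1.4]), 0.76), (array([48.2,  4.6]), 0.7)]
side bracket_lip []
side lid_seat [(array([-1.4, -0.7]), 0.88)]
side lid_home [(array([-0.2, -3.8]), 0.79)]
side lever_pivot [(array([ 30.8, -72.9]), 0.37)]
side case [(array([-2.6, -0.5]), 0.63)]
```

View pics/hov4.png

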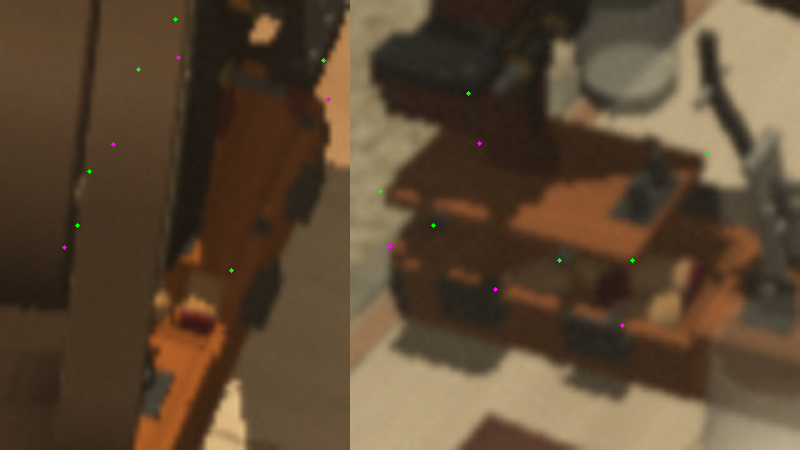

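```bash
python3 - <<'E'
from h import *
f=cam("top"); im=f["img"][118:193,185:235]; im=np.clip(im.astype(float)*2.0,0,255).astype(np.uint8)
g=cam("side")["img"][205:265,150:240]; 
a=cv2.resize(im,None,fx=8,fy=8,interpolation=2); b=cv2.resize(np.clip(g.astype(float)*1.6,0,255).astype(np.uint8),None,fx=4.4,fy=4.4,interpolation=2)
c=np.zeros((600,800,3),np.uint8); c[:600,:400]=a; c[:b.shape[0],400:400+b.shape[1]]=b[:, :400]; cv2.imwrite("pics/z5.png",c)
E
```

```text
(no output)
```

View pics/z5.png

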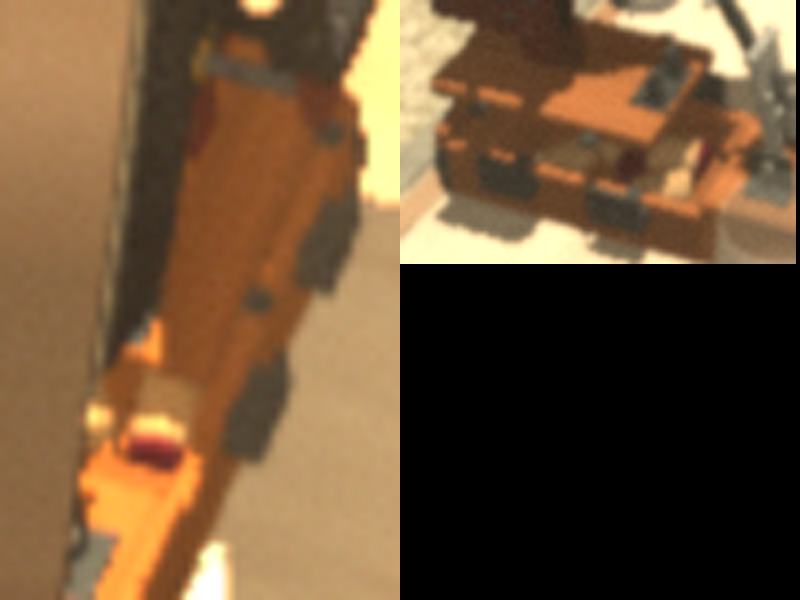

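```bash
sed -n 1,14p hov.py > hv.py; python3 - <<'E'
exec(open('hv.py').read().split("for n in F")[0])
T=lambda P:((proj(F["top"],P)-[185,118]+.5)*8).round(0)
S=lambda P:((proj(F["side"],P)-[150,205]+.5)*4.4+[400,0]).round(0)
print("lugs R top",[T(G(l)) for l in((-40,-56,7),(40,-56,7))]); print("lugs L side",[S(G(l)) for l in((-40,56,5),(40,56,5))])
print("lid FR top corner T",T(G((-80,-50,12))),"side FL",S(G((-80,50,12))),"FR",S(G((-80,-50,12))),"RL",S(G((80,50,12))),"catch",S(G((-67.5,0,22))))
for x in(1,37,81,117): print(x,"top R y-55.5",T(K((x,-55.5,59.5))),"y-65.5",T(K((x,-67,59.5))),"y-67 z30",T(K((x,-67,30))),"| side L y55.5",S(K((x,55.5,59.5))),"y68",S(K((x,68,59.5))),"z30",S(K((x,68,30))))
print("case side: front rim edge x-157..; RL bottom",S(K((158,52,0))),S(K((158,52,56))),"deck/rim edge",S(K((-36,52,57))),T(K((-36,-52,57))))
for n in F:
  for nm,d in(("dx",[.01,0,0]),("dy",[0,.01,0])): print(n,nm,((proj(F[n],o+np.array(d))-proj(F[n],o))*(8 if n=="top" else 4.4)).round(1))
E
```

```text
[0.6874 0.1974 0.1217] 5.67
lugs R top [array([265., 295.]), array([337., 127.])]
lugs L side [array([589., 141.]), array([478., 110.])]
lid FR top corner T [210. 372.] side FL [649. 142.] FR [715.  49.] RL [428.  82.] catch [665.  78.]
1 top R y-55.5 [234. 417.] y-65.5 [262. 426.] y-67 z30 [269. 461.] | side L y55.5 [647. 188.] y68 [638. 201.] z30 [641. 235.]
37 top R y-55.5 [267. 340.] y-65.5 [295. 348.] y-67 z30 [301. 385.] | side L y55.5 [596. 174.] y68 [587. 187.] z30 [590. 220.]
81 top R y-55.5 [306. 247.] y-65.5 [334. 255.] y-67 z30 [339. 294.] | side L y55.5 [535. 157.] y68 [526. 169.] z30 [530. 203.]
117 top R y-55.5 [338. 174.] y-65.5 [365. 181.] y-67 z30 [369. 221.] | side L y55.5 [487. 143.] y68 [477. 155.] z30 [482. 189.]
case side: front rim edge x-157..; RL bottom [446. 191.] [436. 129.] deck/rim edge [702. 202.] [191. 500.]
top dx [ 11.7 -19.9]
top dy [-22.8  -8.8]
side dx [-12.6  -4.4]
side dy [-8.5  8.6]
```

Top crop: the right lugs are at (258,300) and (330,130), and the brackets at (225–290,350–460) and (300–358,195–290). Both are offset from prediction by the same (-7,+4) px, so lid and case agree relative to each other. Moving forward 2 cm and lowering.

```bash
python3 -m pendant '{"rows": [[-0.5,-0.05,0,0,0,0,0.5],[-0.6,-0.05,0,0,0,0,0.5],[-0.5,-0.05,0,0,0,0,0.5],[-0.35,0,0,0,0,0,0.5],[0,0,-0.5,0,0,0,0.5],[0,0,-0.6,0,0,0,0.5],[0,0,-0.6,0,0,0,0.5],[0,0,-0.6,0,0,0,0.5],[0,0,-0.4,0,0,0,0.5],[0,0,0,0,0,0,0.5]]}'; python3 look.py -
python3 -m pendant '{"rows": [[0,0,-0.2,0,0,0,0.5],[0,0,-0.2,0,0,0,0.5],[0,0,-0.2,0,0,0,0.5],[0,0,-0.1,0,0,0,0.5],[0,0,-0.1,0,0,0,0.5],[0,0,-0.1,0,0,0,0.5],[0,0,0,0,0,0,0.5],[0,0,0,0,0,0,0.5],[0,0,0,0,0,0,0.5],[0,0,0,0,0,0,0.5]]}'; python3 look.py -
```

```text
clock: 14.82
eef_pos: [0.6672, 0.1956, 0.0929]
ee_rot: [3.137, 0.155, -0.004]
force: [-0.2, -0.0, -2.9]
finger_gap: 0.0139
finger_force: 40.0
t 14.92 tcp [0.6678 0.1959 0.0942] yaw 5.67 z [-0.001 -0.    -1.   ] gap 0.0138 f [-0.3  0.  -2.5] ff 40.0
clock: 15.75
eef_pos: [0.6679, 0.196, 0.0858]
ee_rot: [-3.138, -0.155, -0.0]
force: [-0.1, -0.5, -2.3]
finger_gap: 0.0141
finger_force: 40.0
t 15.85 tcp [0.6679 0.196  0.0858] yaw 5.67 z [ 0. -0. -1.] gap 0.014 f [-0.3  0.6 -2.4] ff 40.0
```

```bash
python3 -m pendant '{"rows": [[0,0,-0.1,0,0,0,0.5],[0,0,0,0,0,0,0.5],[0,0,0,0,0,0,4],[0,0,0,0,0,0,4],[0,0,0,0,0,0,4],[0,0,0.5,0,0,0,4],[0,0,2,0,0,0,4],[0,0,3,0,0,0,4],[0,0,3.5,0,0,0,4],[0,0,3.5,0,0,0,2]]}'; python3 -m pendant '{"rows": [[0,0,3.5,0,0,0,0.5],[0,0,3.5,0,0,0,0],[0,0,1,0,0,0,0],[-3,-0.3,0,0,0,0,0],[-4,-0.4,0,0,0,0,0],[-4,-0.4,0,0,0,0,0],[-3.9,-0.4,0,0,0,0,0],[0,0,0,0,0,0,0],[0,0,0,0,0,0,0],[0,0,0,0,0,0,0]]}' 10; python3 look.py 6 crossbar strap_tab lever_tip catch lid handle
```

```text
clock: 16.68
eef_pos: [0.6674, 0.1959, 0.211]
ee_rot: [3.138, 0.156, -0.001]
force: [0.6, -0.0, -0.5]
finger_gap: 0.0362
finger_force: 0.0
clock: 17.52
eef_pos: [0.5197, 0.1808, 0.2905]
ee_rot: [-3.138, -0.155, -0.003]
force: [-0.0, -1.0, -0.2]
finger_gap: 0.0004
finger_force: 0.0
t 17.62 tcp [0.5202 0.181  0.2899] yaw 5.62 z [ 0.001  0.001 -1.   ] gap 0.0006 f [ 0.6 -0.6 -0.2] ff 0.0
crossbar top:[186.3 151.3] 0.53 side:[221.7 204.2] 0.63 P[0.5665 0.1876 0.1813] c0.08
strap_tab top:[184.1 144.1] 0.71;[249.6 203.3] 0.67 side:[221.9 194.8] 0.68 P[0.5661 0.1884 0.2147] c1.10
lever_tip top:[180.5 164.1] 0.72;[248.5 203.1] 0.69 side:[233.1 215.2] 0.65 P[0.5312 0.1915 0.1602] c0.85
catch top:[198.3 163. ] 0.86 side:[219.3 234. ] 0.70 P[0.589  0.1822 0.0665] c8.64
lid top:[204.8 152.1] 0.89 side:[196.2 234.2] 0.84 P[0.654  0.1937 0.0425] c0.01
handle top:[205.5 143.2] 0.89 side:[190.9 223.1] 0.69;[179.1 290.4] 0.45 P[0.6682 0.1932 0.0782] c0.48
```

```bash
python3 -m pendant '{"rows": [[0,0,-3,0,0,0,0],[0,0,-3.2,0,0,0,0],[0,0,-2.6,0,0,0,0],[0,0,-1,0,0,0,0],[0.5,0.05,0,0,0,0,0],[0.7,0.07,0,0,0,0,0],[0.7,0.07,0,0,0,0,0],[0.7,0.07,0,0,0,0,0],[0.7,0.07,0,0,0,0,0],[0.4,0.04,0,0,0,0,0]]}'; python3 look.py - crossbar lever_tip
python3 -m pendant '{"rows": [[0.3,0.03,0,0,0,0,0],[0.3,0.03,0,0,0,0,0],[0.3,0.03,0,0,0,0,0],[0.3,0.03,0,0,0,0,0],[0.3,0.03,0,0,0,0,0],[0.3,0.03,0,0,0,0,0],[0.3,0.03,0,0,0,0,0],[0,0,0,0,0,0,0],[0,0,0,0,0,0,0],[0,0,0,0,0,0,0]]}'; python3 look.py 7 crossbar strap_tab lever_tip
```

```text
clock: 19.05
eef_pos: [0.5575, 0.1848, 0.1925]
ee_rot: [-3.137, -0.154, -0.003]
force: [0.3, -0.4, 0.4]
finger_gap: 0.0003
finger_force: 0.0
t 19.15 tcp [0.5568 0.1847 0.1919] yaw 5.64 z [ 0.001  0.    -1.   ] gap 0.0005 f [-0.1 -0.   0.4] ff 0.0
crossbar top: side:[213.8 206.2] 0.70;[199.9 230.7] 0.40
lever_tip top:[182.7 165.7] 0.49 side:[231.4 211.9] 0.85 P[0.5348 0.1846 0.1617] c1.31
clock: 20.18
eef_pos: [0.5767, 0.1867, 0.1916]
ee_rot: [3.138, 0.155, -0.0]
force: [0.2, -0.6, -0.1]
finger_gap: 0.0003
finger_force: 0.0
t 20.28 tcp [0.5767 0.1867 0.1917] yaw 5.67 z [-0. -0. -1.] gap 0.0003 f [-0.3 -1.6 -1.5] ff 0.0
crossbar top:[195.1 162. ] 0.42 side:[197.1 236.3] 0.56;[212.1 232.4] 0.46 P[0.6263 0.2085 0.0464] c29.00
strap_tab top:[200.8 153.3] 0.51 side:[205.2 233.3] 0.64 P[0.6278 0.1937 0.0612] c4.75
lever_tip top:[182.  165.3] 0.66 side:[232.3 214. ] 0.55 P[0.5333 0.1873 0.1587] c0.02
```

```bash
python3 - <<'E'
from fit import *
F={n:cam(n) for n in("top","side")}
K=lambda l:R.from_euler('z',np.radians(5.7)).apply(np.array(l)/1e3)+[.594,.1885,0]
for n in F: print(n,"bar",proj(F[n],K((12.7,0,69))).round(1),"tab",proj(F[n],K((36,0,70))).round(1))
a=[]
for n,(x0,y0) in (("top",(165,135)),("side",(175,195))):
    im=np.clip(F[n]["img"][y0:y0+60,x0:x0+66].astype(float)*1.6,0,255).astype(np.uint8); a.append(cv2.resize(im,None,fx=6,fy=6,interpolation=2))
cv2.imwrite("pics/z8.png",np.hstack(a))
E
```

```text
top bar [197.9 160.1] tab [200.7 153.7]
side bar [210.2 231.5] tab [203.  229.3]
```

View pics/z8.png

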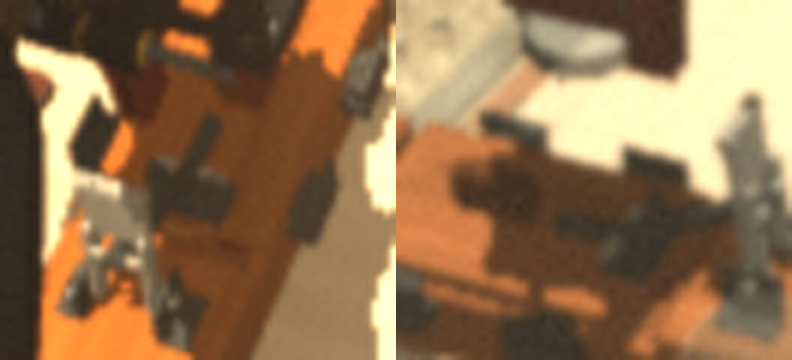

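The strap is down: in the top crop the crossbar sits behind the fork at (190,190), with the tab pointing to (212,130) and the lever still upright at (110,215). Now I'll push the lever over.

```bash
python3 -m pendant '{"rows": [[0,0,-0.9,0,0,0,0],[0,0,-1,0,0,0,0],[0,0,-1,0,0,0,0],[0,0,-0.6,0,0,0,0],[-0.8,-0.08,0,0,0,0,0],[-0.8,-0.08,0,0,0,0,0],[-0.8,-0.08,0,0,0,0,0],[-0.8,-0.08,0,0,0,0,0],[-0.4,-0.04,0.05,0,0,0,0],[-0.4,-0.04,0.05,0,0,0,0]]}' 20; python3 -m pendant '{"rows": [[-0.7,-0.07,-0.07,0,0,0,0],[-0.7,-0.07,-0.07,0,0,0,0],[-0.7,-0.07,-0.07,0,0,0,0],[-0.6,-0.06,-0.3,0,0,0,0],[-0.6,-0.06,-0.3,0,0,0,0],[-0.6,-0.06,-0.3,0,0,0,0],[-0.5,-0.05,-0.5,0,0,0,0],[-0.5,-0.05,-0.5,0,0,0,0],[0,0,0,0,0,0,0],[0,0,0,0,0,0,0]]}'; python3 look.py 9 lever_tip crossbar catch lid
```

```text
clock: 21.52
eef_pos: [0.5366, 0.1829, 0.1584]
ee_rot: [-3.137, -0.156, -0.002]
force: [1.7, 1.7, -1.1]
finger_gap: 0.0006
finger_force: 1.1
clock: 22.35
eef_pos: [0.4868, 0.1775, 0.1358]
ee_rot: [3.137, 0.156, -0.004]
force: [-0.3, -0.4, -0.1]
finger_gap: 0.0003
finger_force: 0.0
t 22.45 tcp [0.4875 0.1776 0.1362] yaw 5.66 z [-0.001 -0.001 -1.   ] gap 0.0001 f [-0.2  0.4  0.4] ff 0.0
lever_tip top:[172.1 193.7] 0.46 side:[258.1 230.1] 0.71 P[0.4565 0.1827 0.1278] c0.19
crossbar top:[189.1 168.9] 0.58 side:[215.9 236.2] 0.70 P[0.5751 0.2016 0.0693] c4.11
catch top:[193.4 171.1] 0.67 side:[222.2 237.8] 0.85 P[0.5694 0.1878 0.0593] c0.19
lid top:[202.5 153. ] 0.93 side:[201.  235.1] 0.75 P[0.6399 0.1951 0.0488] c1.75
```

```bash
python3 -m pendant '{"rows": [[-0.45,-0.05,-0.55,0,0,0,0],[-0.35,-0.03,-0.7,0,0,0,0],[-0.35,-0.03,-0.7,0,0,0,0],[-0.15,-0.01,-0.5,0,0,0,0],[-0.1,-0.01,-0.5,0,0,0,0],[-0.05,0,-0.3,0,0,0,0],[0,0,-0.2,0,0,0,0],[0,0,-0.1,0,0,0,0],[0,0,-0.1,0,0,0,0],[0,0,0,0,0,0,0]]}'; python3 look.py 10 lever_tip crossbar catch lid
```

```text
clock: 23.68
eef_pos: [0.473, 0.1765, 0.1019]
ee_rot: [3.136, 0.155, -0.0]
force: [-8.6, -4.2, 27.4]
finger_gap: 0.0007
finger_force: 13.4
t 23.78 tcp [0.473  0.1765 0.1019] yaw 5.67 z [ 0.    -0.001 -1.   ] gap 0.0 f [-6.9 -2.6 26.8] ff 13.4
lever_tip top:[177.8 204. ] 0.50;[195.8 158.3] 0.19 side:[260.2 242.4] 0.76 P[0.4525 0.1728 0.0762] c0.66
crossbar top:[191.1 169.6] 0.53 side:[205.1 199.4] 0.65;[215.3 236.1] 0.42 P[0.5845 0.1744 0.1515] c264.50
catch top:[194.3 169.8] 0.85 side:[224.  236.3] 0.88 P[0.5685 0.1842 0.0648] c2.47
lid top:[199.  155.2] 0.77 side:[199.  236.3] 0.76 P[0.6357 0.2036 0.0482] c0.50
```

```bash
python3 -m pendant '{"rows": [[0,0,-0.1,0,0,0,0],[0,0,0,0,0,0,0],[0,0,0,0,0,0,0],[0,0,1,0,0,0,0],[0,0,2,0,0,0,0],[0,0,3,0,0,0,0],[0,0,3,0,0,0,0],[-1,-2,3,0,0,0,0],[-1,-3.5,2,0,0,0,0],[-1,-3.5,1,0,0,0,0]]}'; python3 -m pendant '{"rows": [[0,-4,0,0,0,0,0],[0,-4,0,0,0,0,0],[0,-4,0,0,0,0,0],[0,-4,0,0,0,0,0],[0,-4,0,0,0,0,0],[0,-4,0,0,0,0,0],[0,-4,0,0,0,0,0],[0,-3,0,0,0,0,0],[0,0,0,0,0,0,0],[0,0,0,0,0,0,0]]}'; python3 look.py 11 lever_tip strap_pivot crossbar catch lid strap_tab
python3 - <<'E'
import cv2,numpy as np
a=[]
for n,(x0,y0) in (("top",(150,125)),("side",(180,190))):
    im=np.clip(cv2.imread(f"pics/{n}11.png")[y0:y0+90,x0:x0+80].astype(float)*1.4,0,255).astype(np.uint8); a.append(cv2.resize(im,None,fx=5,fy=5,interpolation=2))
cv2.imwrite("pics/z11.png",np.hstack(a))
E
```

```text
clock: 25.02
eef_pos: [0.4433, 0.0869, 0.2512]
ee_rot: [-3.137, -0.16, -0.004]
force: [0.7, -0.6, -1.0]
finger_gap: 0.0005
finger_force: 0.0
clock: 25.85
eef_pos: [0.4424, -0.2247, 0.2482]
ee_rot: [-3.137, -0.149, 0.003]
force: [0.0, 1.0, 0.3]
finger_gap: 0.0005
finger_force: 0.0
t 25.95 tcp [ 0.4432 -0.2222  0.2486] yaw 5.72 z [-0.001  0.001 -1.   ] gap 0.0003 f [-0.1  0.6 -0.3] ff 0.0
lever_tip top:[175.1 203.9] 0.78;[183.  192.1] 0.43 side:[262.7 241.4] 0.71;[284.3 150.7] 0.58 P[0.4449 0.1758 0.0864] c0.11
strap_pivot top:[180.4 193.4] 0.45;[203.8 153.1] 0.41 side:[245.6 240.5] 0.64 P[0.4894 0.1838 0.0747] c3.74
crossbar top:[193.4 168.9] 0.64;[398.3 239.4] 0.61 side:[218.1 238.4] 0.63;[211.3 250.4] 0.59 P[0.579  0.1929 0.0564] c0.00
catch top:[195.4 168.4] 0.91 side:[220.9 236.3] 0.59 P[0.5771 0.1852 0.0612] c1.28
lid top:[200.6 155.8] 0.86;[366.4 218.9] 0.32 side:[199.6 231.9] 0.72;[200.1 229.6] 0.42 P[0.6354 0.1956 0.057 ] c3.05
strap_tab top:[270.8 160.6] 0.56;[197.2 158. ] 0.51 side:[211.9 232.6] 0.67 P[ 0.7521  0.0109 -0.1066] c94.70
```

View pics/z11.png

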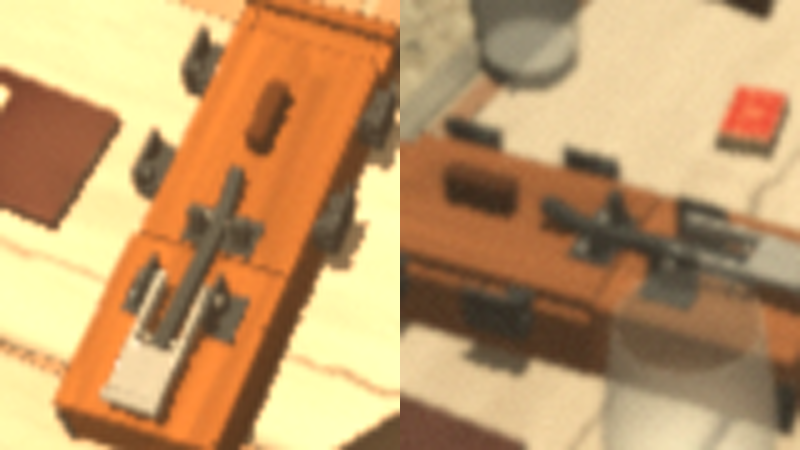

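The latch lies flat on the deck (left crop (140,380)), the strap runs between the prongs to the crossbar at (225,230), and the lid meets the deck. One check of the lever angle before I hand in.

```bash
python3 - <<'E'
from fit import *
F={n:cam(n) for n in("top","side")}
K=lambda l:R.from_euler('z',np.radians(5.7)).apply(np.array(l)/1e3)+[.594,.1885,0]
m={n:np.mean([tip(F[n],"lever_tip",n)[0][0]],0) for n in F}
for a in(0,.07,.15,.25): print(a,[(n,(m[n]-proj(F[n],K((-72-77*np.cos(a),0,76+77*np.sin(a))))).round(1)) for n in F])
for n in F: print(n,"pivot",[(u-proj(F[n],K((-72,0,76)))).round(1) for u,s in tip(F[n],"lever_pivot",n)])
E
```

```text
0 [('top', array([ 0. , -0.8])), ('side', array([ 1.2, -1. ]))]
0.07 [('top', array([ 0.4, -0. ])), ('side', array([1.3, 0.5]))]
0.15 [('top', array([0.7, 1. ])), ('side', array([1.4, 2.2]))]
0.25 [('top', array([1. , 2.5])), ('side', array([1.9, 4.4]))]
top pivot [array([ 0.1, -2.1])]
side pivot [array([-0.4, -2.7])]
```

```bash
python3 -c "
from plant import manip; print(manip.close_job())"
```

```text
the job is handed in; nothing more can be done
None
```

The cork case is closed and the job is handed in at about 26 s of the 72 s allowed: the lid is drawn up to the deck, the strap is hooked behind the fork, the lever is flat as far as the cameras can tell, and the arm is clear.

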